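# Pull out the parts drawer and crack open the sealed dry box

## Task

Pull the drawer of the low grey bench cabinet out to its stop. Then take the bar handle on the lid of the grey dry box in it, pull the lid up free of its tight seal, and hold it just open: level, straight over the box, raised about 3 cm from its seat. Finish while still gripping and holding it there, the lid touching nothing but the gripper, with the drawer fully out; do not yank the lid far away, and do not disturb the spool, the pliers and the roll of tape lying nearby.

Things in the scene. Friction and masses are not known exactly. Their poses are not given: they have to be found in the camera images.
- cabinet: Low grey steel bench cabinet with one drawer, fixed to the table, 265 deep x 250 wide x 130 mm high, a 22 mm foam slab at the back of its top. Origin: on the table under the middle of its front plane (the outer face of the shut drawer's front). x points from the front into the cabinet, y to its left as seen from the robot, z up. It may be turned about the vertical.
- drawer (a joint): How far the drawer is out, m: 0 shut, 0.155 at its stop. It slides along the cabinet's -x, towards the robot; about 2 N of friction, it stays where it is left. It starts shut.
- drawer_handle (a point): Centre of the drawer's handle: round steel bar, 10 mm diameter, 100 mm long along the cabinet's y, a post at each end; its axis is 55 mm in front of the drawer front, 100 mm above the table, 30 mm below the cabinet's top. The drawer front is 15 mm thick, its top edge 114 mm above the table. Moves with the drawer; axes as the cabinet's.
- lid_handle (a point): Centre of the lid's handle: round steel bar, 10 mm diameter, 70 mm long along the cabinet's y, a post at each end; axis 26 mm above the lid's top, 97 mm above the table when shut, over the middle of the lid. It is 75 mm behind the drawer front's inner face and, with the drawer at its stop, 80 mm in front of the cabinet. Axes: the lid's, as the cabinet's while shut. It starts inside the cabinet.
- lid: Loose flat grey lid of the dry box, 104 x 109 x 8 mm, about 0.25 kg, its plug reaching 18 mm down into the box. Origin: centre of the plate's underside, on the box's rim when shut. The rubber seal grips the plug: pulled straight up it resists with 10 to 20 N for the first few mm, lets go by about 10 mm, then only the weight is left. Below about 15 mm the lid can still rest on the seal.
- box_mouth (a point): Centre of the mouth of the grey plastic dry box, at its rim, 63 mm above the table. The box is 100 deep x 105 wide x 45 mm high, fixed in the left part of the drawer (seen from the robot; its middle is 40 mm left of the drawer's). Moves with the drawer; axes as the cabinet's.
- spool: Loose grey solder spool standing on the table, 54 mm diameter, 50 mm high; origin at the centre of its underside. Leave alone.
- pliers: Loose pliers with black handles lying on the table, about 150 mm long along their x, 57 mm wide, 13 mm high; origin on the underside near the middle. Leave alone.
- tape: Loose roll of white tape lying flat on the table, 70 mm outer diameter, 24 mm high; origin at the centre of its underside. Leave alone.

How it is judged (in metres and radians):
On the way, in this order (a step that is already met when the one before it is completed fails the run):
1. the drawer is pulled out to its stop, the lid still shut (value of joint drawer above 0.145 m and height (world z) of lid_handle below 0.102 m), for 0.1 s.
2. the lid is pulled free of its seal, over its box, the drawer still out (value of joint drawer above 0.145 m and height (world z) of lid_handle above 0.109 m and horizontal distance between lid and box_mouth below 0.02 m), for 0.1 s.
At the end, for the whole second after the job is handed in: The drawer is within 10 mm of its stop; the lid is held 18 to 45 mm above its seat, within 20 mm of straight over the box, level within 0.2 rad and still; the fingers grip it and neither box, seal nor drawer touches it (value of joint drawer above 0.145 m and height (world z) of lid_handle between 0.115 and 0.142 m and horizontal distance between lid and box_mouth below 0.02 m and angle between lid's own z axis and vertical below 0.2 rad and linear speed of lid below 0.03 m/s and contact force between the fingers and lid above 0.5 N and contact force between lid and cabinet below 0.2 N); the arm keeps its last pose, push and grip.
It fails at once if the lid is yanked more than 80 mm above its seat (height (world z) of lid_handle above 0.177 m).
It fails at once if the spool, pliers or tape is moved more than 30 mm (distance of any of spool, pliers, tape from where it was at the start of the episode above 0.03 m).
It also fails if it takes over 45 s, if anything falls off the work surface, if the arm or the gripper's body presses on something with over 40 N, if the wrist force passes 120 N, or if a joint passes its speed limit or range.

## Robot

A 6-joint arm with a two-finger parallel gripper is mounted at the origin on the work surface. World frame = base frame: x ahead of the robot, y to its left, z up, the work surface at z = 0. Lengths are in m, angles in degrees, forces in N, time in s.
With the tool pointing down it reaches from about 0.375 to 0.9 m from the base axis. Payload 3.1 kg.
Tool frame: the origin (TCP) lies on the centre line of the jaws, within the pads' length; the fingertips stand 14 mm ahead of it and the grasp point (between the pads) lies 5 mm behind it (bot.tips_ahead is the distance from the TCP to the fingertips, in m); z points along the fingers, y is the line along which they close (so a half turn about z gives the same grasp; the last joint's range is limited). The gripper opens to 87 mm and grips with 3 to 60 N. Pads are 19 mm wide; open, the fingers measure 117 mm over their backs; the gripper's body (75 mm by 190 mm) begins 51 mm behind the grasp point.
Start: joints at [58.184, 30.224, 82.088, -0, 67.689, -10.227], TCP at [0.23, 0.581, 0.209] pointing down, gripper open.
Joint ranges: [-176.69, 176.69], [-43.24, 126.21], [12.49, 139.97], [-82, 262], [0, 151.66], [-163.58, 163.58]. Speed limits (degrees/s): [159.86, 159.86, 180, 180, 180, 180].

## Interface

Orientations are given as a 3x3 rotation matrix whose columns are the frame's x, y, z axes.
In Python, from rig import bot gives the robot as it stands.
- The arm moves only by the tool play_rows, never from a script. Its argument "moves" is a list that holds one entry, the list of rows, each a list of 6 numbers: the shift along the tool's x, y, z in mm, then the turn, a rotation vector about the tool's x, y, z in rad. A call has 1 to 5 rows; each row shifts and turns the commanded pose from where the row before left it, along the tool's axes as they then stand; what a row does not reach is not made up. A row lasts 1/10 s, in which the tool goes at most 50 mm and 8.59 degrees, less where a joint would pass 70% of its speed; a pose out of reach is approached as far as the arm can. A call with a gripper value outside its range is refused whole. "fingers" is the opening, from -1 (shut) to 1 (fully open), set as the call begins (left out, the last holds). The fingers move at their own pace and stop on an object; the grip force is fixed at half the most. Time passes only in rows, so rows that do not move let the fingers close. It gives the time, the measured TCP pose, the force, the opening and the grip force at its end, in the units of the state.
- bot.read_state(): the state, without advancing time (a new reading comes with each control period).
- bot.capture(name): name is "side" or "top" or "wrist"; returns a dict with "image" (420x560x3 uint8, blue, green, red), "fx", "fy", "cx", "cy" (pixels), "R" (3x3) and "t" (3): a world point X has camera coordinates R X + t. Camera axes: x right, y down, z forward; pixel columns grow to the right and rows downward; lengths in m; the calibration is good to about 2 mm. The wrist camera is an equidistant fisheye: a pixel r from the principal point sees the ray r / f radians off the axis. A picture is of the moment at which its call begins. There is no depth.
- bot.hand_in(): hands the job in; it is judged then, once.
Trained networks look in a picture, given as the dict that the camera call returned (one of the last four; its "shot" number tells which), for a name from the list of things; names that differ only in an ending like _2 or _b are one class to them, and where a whole thing is asked for, a point or a joint stands for the part that bears it (a point fixed in the world has none). Each returns a list of dicts, best first, with "confidence" (0 to 1); they miss things now and then, are a little off and sometimes report something else, mostly with a low value. They report only what shows in the picture. A call takes as long as a camera call.
- bot.search_frame(picture, query): "centre" ([column, row] in pixels, amid what is visible of it).
- bot.silhouettes(picture, query): "pixels" (420x560 bool, what is visible of it) and "centre" ([column, row] in pixels, amid what is visible of it).
- bot.pinpoint(picture, query): "centre" ([column, row] in pixels: a listed point, or the origin of a listed thing).
The state is a dict: "time_s": time; "joint_positions": joint angles; "qvel": joint speeds; "tau": joint torques, N m; "position": TCP position; "tcp_rot": TCP orientation; "force": force on the tool from outside, world axes, zero at the start; "moment": the same for the moment, N m; "opening": opening from 0.0 (shut) to 1.0 (fully open); "grasp_force": force on a finger pad.
Only numpy, scipy, OpenCV 4.12 (cv2) and the standard library are available. Lean on these libraries where they do the work, as an engineer would, in place of code of your own. Each camera call takes 0.05 s, during which the arm holds its last target. There are 200 camera calls.

## Working session

There is one attempt and no reset: what is moved stays moved. The work goes in short steps, Python scripts to look and compute and a tool call to move; the robot and the scene stay as the last step left them, time stands still between calls to the robot, and variables do not carry over. Pictures are saved under pics/ and viewed, at most 10 in all, crops included, and the job is handed in when it is done.

Besides the shell and the picture viewer there is one more tool, called after "Emit:" as name(argument=value, ...) on one line, values as JSON. play_rows: Moves the arm, as the interface text tells. Its arguments: {"type":"object","properties":{"moves":{"type":"array","items":{"type":"array","items":{"type":"array","items":{"type":"number"}}}},"fingers":{"type":"number"}},"required":["moves"]}

```bash
mkdir -p pics; ls; cat > h.py <<'E'
from rig import bot
import numpy as np, cv2
np.set_printoptions(precision=4,suppress=True)
def ray(p,px):
    R=np.array(p["R"]);t=np.array(p["t"]);d=np.array([(px[0]-p["cx"])/p["fx"],(px[1]-p["cy"])/p["fy"],1.])
    return -R.T@t, R.T@d
def atz(p,px,z):
    c,d=ray(p,px); return c+d*(z-c[2])/d[2]
def tri(a,b):
    A=np.zeros((3,3));v=np.zeros(3)
    for p,px in (a,b):
        c,d=ray(p,px);d=d/np.linalg.norm(d);M=np.eye(3)-np.outer(d,d);A+=M;v+=M@c
    return np.linalg.solve(A,v)
def proj(p,X):
    q=np.array(p["R"])@X+np.array(p["t"]);return np.array([q[0]/q[2]*p["fx"]+p["cx"],q[1]/q[2]*p["fy"]+p["cy"]])
E
python3 - <<'E'
from h import *
P={n:bot.capture(n) for n in("side","top")}
for n,p in P.items():
    cv2.imwrite(f"pics/{n}0.png",p["image"])
    print(n,-np.array(p["R"]).T@p["t"])
    for q,z in (("drawer_handle",.1),("cabinet",0),("spool",0),("pliers",0),("tape",0)):
        for r in bot.pinpoint(p,q)[:2]: print(q,r["confidence"],np.array(r["centre"]),atz(p,r["centre"],z))
s=bot.read_state();print(s["time_s"],s["tcp_rot"],s["force"])
E
```

```text
pics
side [ 0.1501 -0.5951  0.7829]
drawer_handle 0.6 [260.4 204.8] [0.6246 0.1255 0.1   ]
cabinet 0.65 [278.9 227.6] [0.6785 0.1205 0.    ]
spool 0.82 [346.5 287.8] [ 0.6802 -0.1412  0.    ]
pliers 0.57 [147.9 201. ] [0.4413 0.4371 0.    ]
tape 0.66 [200.4 193.2] [0.5819 0.3811 0.    ]
top [0.5034 0.0939 1.5676]
drawer_handle 0.6 [268.6 222. ] [0.621  0.1162 0.1   ]
drawer_handle 0.16 [169.2 289.7] [0.4357 0.3973 0.1   ]
cabinet 0.83 [262.6 209.1] [0.6686 0.1353 0.    ]
spool 0.79 [357.5 204.2] [ 0.6786 -0.1527  0.    ]
pliers 0.68 [168.6 290.8] [0.4278 0.4198 0.    ]
tape 0.52 [185.4 243.8] [0.5674 0.3695 0.    ]
0.6 [[-0.9298  0.368   0.    ]
 [ 0.368   0.9298 -0.    ]
 [-0.     -0.     -1.    ]] [-0.2359 -0.3317  0.4259]
```

View pics/top0.png

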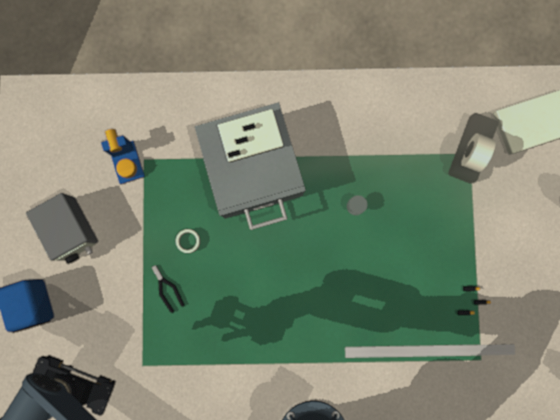

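View pics/side0.png

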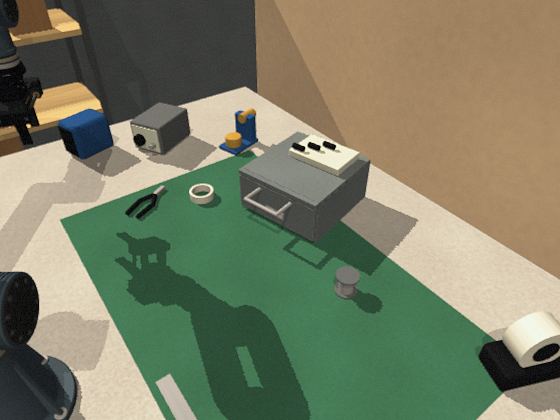

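The top view shows the cabinet with top-face corners near (218,214), (303,191), (280,104), (196,125). The handle bar runs about (249,227) to (287,218). The spool is at (357,204), the tape at (187,240) and the pliers at (168,290). The arm is clear of all of them.

```bash
python3 - <<'E'
from h import *
from scipy.optimize import least_squares
t=bot.capture("top");s=bot.capture("side")
for c in ((218,214),(303,191),(280,104),(196,125)): print(atz(t,c,.13))
for a,b in (((249,227),(287,219)),): print(atz(t,a,.1),atz(t,b,.1))
print(atz(s,(247,198),.1),atz(s,(282,217),.1))
print("tri",tri((t,bot.pinpoint(t,"drawer_handle")[0]["centre"]),(s,bot.pinpoint(s,"drawer_handle")[0]["centre"])))
# silhouette fit: box hull in both views
for p,n in((t,"top"),(s,"side")):
    m=bot.silhouettes(p,"cabinet")[0]["pixels"].astype(np.uint8)*255
    p["m"]=m
    im=cv2.resize(p["image"][80:250,160:400],(720,510),interpolation=cv2.INTER_CUBIC)
    mm=cv2.resize(m[80:250,160:400],(720,510))
    cs,_=cv2.findContours((mm>127).astype(np.uint8),0,1);cv2.drawContours(im,cs,-1,(0,0,255),1)
    cv2.imwrite(f"pics/{n}1.png",im)
# IoU fit of cabinet box + handle
def mask(p,x,y,a):
    c,sn=np.cos(a),np.sin(a);R=np.array([[c,-sn],[sn,c]])
    pts=[]
    m=np.zeros((420*4,560*4),np.uint8)
    for (x0,x1,y0,y1,z0,z1) in ((0,.265,-.125,.125,0,.13),(.0,.265,-.125,.125,.1,.13)):
        q=[proj(p,np.r_[R@[u,v]+[x,y],w]) for u in(x0,x1) for v in(y0,y1) for w in(z0,z1)]
        cv2.fillConvexPoly(m,cv2.convexHull((np.array(q)*4+1.5).astype(np.int32)),255)
    return cv2.resize(m,(560,420),interpolation=cv2.INTER_AREA)/255.
from scipy.optimize import minimize
def f(v):
    return sum(np.abs(mask(p,v[0],v[1],v[2])-p["m"]/255.).sum() for p in(t,s))
b=min((minimize(f,[.67,.125,a],method="Nelder-Mead",options=dict(initial_simplex=[[.67,.125,a],[.69,.125,a],[.67,.145,a],[.67,.125,a+.1]],xatol=1e-4)) for a in(.15,.25,.35)),key=lambda r:r.fun)
x,y,a=b.x;print(b.x,np.degrees(a),b.fun,[ (p["m"]>0).sum() for p in(t,s)])
print("handle",x-.055*np.cos(a),y-.055*np.sin(a))
E
```

```text
[0.6433 0.256  0.13  ]
[0.7037 0.0184 0.13  ]
[0.9535 0.0782 0.13  ]
[0.897  0.3166 0.13  ]
[0.6078 0.1718 0.1   ] [0.6287 0.0639 0.1   ]
[0.6128 0.1685 0.1   ] [0.6399 0.0558 0.1   ]
tri [0.6191 0.1169 0.1118]
[0.6733 0.132  0.2686] 15.389887200266928 921.8941176470587 [np.int64(8909), np.int64(9744)]
handle 0.6202497714557235 0.11744522212906172
```

View pics/top1.png

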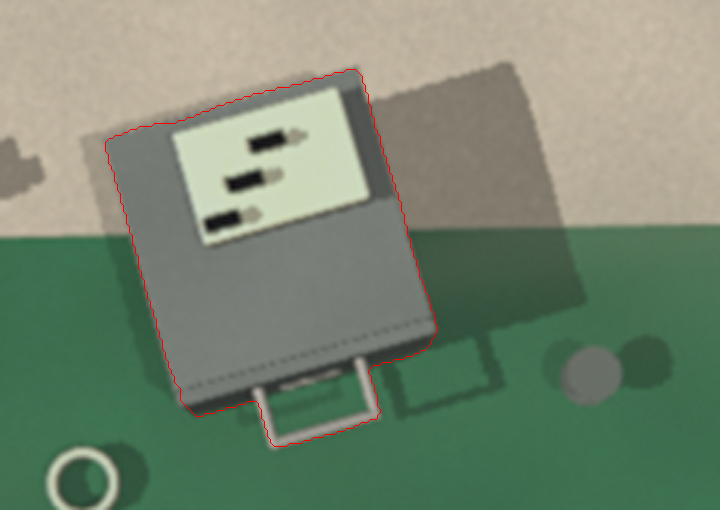

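The zoom shows the mask following the cabinet well, with the handle bar from (272,443) to (378,413). The silhouette includes the handle and the foam slab, so I'll add both to the model and refit.

```bash
python3 - <<'E'
from h import *
from scipy.optimize import minimize
t=bot.capture("top");s=bot.capture("side")
for p in (t,s): p["m"]=bot.silhouettes(p,"cabinet")[0]["pixels"].astype(float)
B=[(0,.265,-.125,.125,0,.13),(-.06,-.05,-.05,.05,.095,.105),(-.06,0,-.05,-.042,.096,.104),(-.06,0,.042,.05,.096,.104)]
def mask(p,x,y,a):
    c,sn=np.cos(a),np.sin(a);R=np.array([[c,-sn],[sn,c]])
    m=np.zeros((420*4,560*4),np.uint8)
    for (x0,x1,y0,y1,z0,z1) in B:
        q=[proj(p,np.r_[R@[u,v]+[x,y],w]) for u in(x0,x1) for v in(y0,y1) for w in(z0,z1)]
        cv2.fillConvexPoly(m,cv2.convexHull((np.array(q)*4+1.5).astype(np.int32)),255)
    return cv2.resize(m,(560,420),interpolation=cv2.INTER_AREA)/255.
for ps in ((t,),(s,),(t,s)):
    f=lambda v:sum(np.abs(mask(p,*v)-p["m"]).sum() for p in ps)
    b=min((minimize(f,[.67,.13,a],method="Nelder-Mead",options=dict(initial_simplex=[[.67,.13,a],[.685,.13,a],[.67,.145,a],[.67,.13,a+.1]],xatol=1e-4)) for a in(.15,.25,.3)),key=lambda r:r.fun)
    x,y,a=b.x;print(b.x[:2],np.degrees(a),b.fun,"handle",x-.055*np.cos(a),y-.055*np.sin(a))
z=lambda c:(c[0]/3+160-1/3,c[1]/3+80-1/3)
bar=[atz(t,z(c),.1) for c in((272,440),(376,411))];print(bar,np.degrees(np.arctan2(bar[1][0]-bar[0][0],bar[0][1]-bar[1][1])))
E
```

```text
[0.6712 0.1321] 15.14128697411933 279.96862745098036 handle 0.6181229542220037 0.11774187729634782
[0.6825 0.1363] 16.246735458181433 280.52156862745096 handle 0.6297118035871242 0.12091056209557802
[0.6729 0.1323] 15.48283653935102 854.7294117647059 handle 0.6198983981693746 0.11760290220221452
[array([0.6096, 0.168 , 0.1   ]), array([0.6354, 0.0695, 0.1   ])] 14.662227070906722
```

Emit:
play_rows(moves=[[[0, 0, 0, 0, 0, 0.1327], [0, 0, 0, 0, 0, 0.1327], [0, 0, 0, 0, 0, 0.1327], [0, 0, 0, 0, 0, 0.1327], [0, 0, 0, 0, 0, 0.1327]]], fingers=0)

```text
time_s: 1.6
position: [0.2299, 0.5811, 0.2092]
tcp_rot: [[-0.501, 0.865, -0.0], [0.865, 0.501, -0.0], [-0.0, -0.0, -1.0]]
force: [-0.1, 0.5, 0.2]
opening: 0.628
grasp_force: 0.0
```

Emit:
play_rows(moves=[[[0, 0, 0, 0, 0, 0.1327], [0, 0, 0, 0, 0, 0.1327], [-20, 10, 0, 0, 0, 0], [-35, 16, 0, 0, 0, 0], [-35, 16, 0, 0, 0, 0]]])

```text
time_s: 2.1
position: [0.2943, 0.5048, 0.2092]
tcp_rot: [[-0.264, 0.965, 0.0], [0.965, 0.264, 0.0], [0.0, 0.0, -1.0]]
force: [1.1, -0.1, 0.6]
opening: 0.505
grasp_force: 0.0
```

Emit:
play_rows(moves=[[[-40, 19, 0, 0, 0, 0], [-40, 19, 0, 0, 0, 0], [-40, 19, 0, 0, 0, 0], [-40, 19, 0, 0, 0, 0], [-40, 19, 0, 0, 0, 0]]])

```text
time_s: 2.6
position: [0.4392, 0.3358, 0.2095]
tcp_rot: [[-0.262, 0.965, 0.001], [0.965, 0.262, 0.0], [0.0, 0.001, -1.0]]
force: [0.9, 1.0, 0.5]
opening: 0.498
grasp_force: 0.0
```

Emit:
play_rows(moves=[[[-40, 19, 0, 0, 0, 0], [-40, 19, 0, 0, 0, 0], [-40, 19, 0, 0, 0, 0], [-40, 19, 0, 0, 0, 0], [-40, 19, 0, 0, 0, 0]]])

```text
time_s: 3.1
position: [0.5833, 0.1675, 0.2094]
tcp_rot: [[-0.262, 0.965, 0.0], [0.965, 0.262, 0.0], [0.0, 0.0, -1.0]]
force: [1.1, 0.5, 1.1]
opening: 0.501
grasp_force: 0.0
```

Emit:
play_rows(moves=[[[-30, 14, 0, 0, 0, 0], [-20, 9, 0, 0, 0, 0], [-10, 2, 0, 0, 0, 0], [0, 0, 0, 0, 0, 0], [0, 0, 0, 0, 0, 0]]])

```text
time_s: 3.6
position: [0.6208, 0.1189, 0.2091]
tcp_rot: [[-0.263, 0.965, -0.002], [0.965, 0.263, 0.001], [0.001, -0.001, -1.0]]
force: [-0.2, 0.4, -0.4]
opening: 0.504
grasp_force: 0.0
```

```bash
python3 - <<'E'
from h import *
s=bot.read_state();pos=np.array(s["position"]);R=np.array(s["tcp_rot"]);print(s["time_s"],pos,R,s["force"],s["opening"])
w=bot.capture("wrist")
cv2.imwrite("pics/w1.png",w["image"])
def fray(p,px):
    u=np.array([px[0]-p["cx"],px[1]-p["cy"]]);r=np.hypot(*u);th=r/p["fx"]
    d=np.r_[np.sin(th)*u/r,np.cos(th)];Rc=np.array(p["R"]);return -Rc.T@np.array(p["t"]),Rc.T@d
for n in ("drawer_handle",):
    for r in bot.pinpoint(w,n)[:2]:
        c,d=fray(w,r["centre"]);X=c+d*(.1-c[2])/d[2];print(r["confidence"],r["centre"],c,X,"tool delta mm",R.T@(X-pos)*1e3)
E
```

```text
3.6 [0.6208 0.1189 0.2091] [[-0.2628  0.9648 -0.0016]
 [ 0.9648  0.2628  0.0007]
 [ 0.0012 -0.0014 -1.    ]] [-0.1711  0.3746 -0.4488] 0.5035929334433193
0.71 [281.2, 201.8] [0.6039 0.1828 0.3846] [0.6188 0.1191 0.1   ] tool delta mm [  0.6598  -1.6735 109.0946]
```

View pics/w1.png

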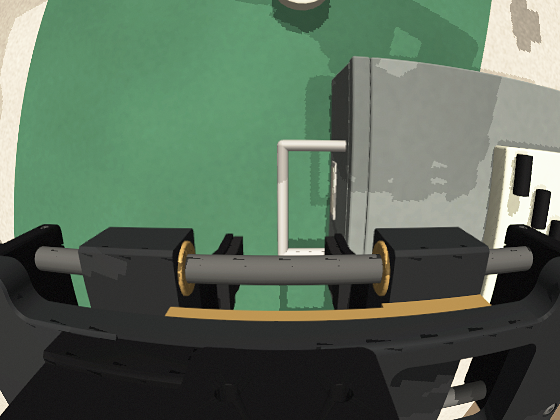

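The wrist view shows the drawer's bar at column about 283, upright in the image (yaw is right). It lies midway between the fingers, and the measured offset is under 2 mm. I'll descend 114 mm.

Emit:
play_rows(moves=[[[0, -1, 25, 0, 0, 0], [0, 0, 25, 0, 0, 0], [0, 0, 20, 0, 0, 0], [0, 0, 15, 0, 0, 0], [0, 0, 10, 0, 0, 0]]])

```text
time_s: 4.2
position: [0.6196, 0.1188, 0.1131]
tcp_rot: [[-0.264, 0.965, -0.002], [0.965, 0.264, 0.0], [0.001, -0.002, -1.0]]
force: [-0.5, 0.5, 0.0]
opening: 0.498
grasp_force: 0.0
```

Emit:
play_rows(moves=[[[0, 0, 10, 0, 0, 0], [0, 0, 6, 0, 0, 0], [0, 0, 3, 0, 0, 0], [0, 0, 0, 0, 0, 0], [0, 0, 0, 0, 0, 0]]])

```text
time_s: 4.7
position: [0.6215, 0.1174, 0.0958]
tcp_rot: [[-0.262, 0.965, 0.001], [0.965, 0.262, 0.0], [-0.0, 0.001, -1.0]]
force: [0.5, 0.4, -0.0]
opening: 0.499
grasp_force: 0.0
```

Emit:
play_rows(moves=[[[0, 0, 0, 0, 0, 0], [0, 0, 0, 0, 0, 0], [0, 0, 0, 0, 0, 0], [0, 0, 0, 0, 0, 0], [0, 0, 0, 0, 0, 0]]], fingers=-1)

```text
time_s: 5.2
position: [0.6211, 0.1174, 0.0953]
tcp_rot: [[-0.262, 0.965, 0.0], [0.965, 0.262, 0.0], [-0.0, 0.0, -1.0]]
force: [1.3, -0.1, -0.1]
opening: 0.133
grasp_force: 0.0
```

Emit:
play_rows(moves=[[[0, -4, 0, 0, 0, 0], [0, -6, 0, 0, 0, 0], [0, -8, 0, 0, 0, 0], [0, -8, 0, 0, 0, 0], [0, -8, 0, 0, 0, 0]]])

```text
time_s: 5.7
position: [0.5872, 0.1083, 0.0952]
tcp_rot: [[-0.262, 0.965, -0.0], [0.965, 0.262, -0.0], [0.0, -0.0, -1.0]]
force: [-0.3, 0.4, 0.2]
opening: 0.005
grasp_force: 0.0
```

The fingers closed fully and hold nothing, so I'll look before moving again.

```bash
python3 - <<'E'
from h import *
s=bot.read_state();pos=np.array(s["position"]);R=np.array(s["tcp_rot"]);print(s["time_s"],pos,s["force"],s["opening"])
w=bot.capture("wrist");c=bot.capture("side");t=bot.capture("top")
a=cv2.resize(w["image"][100:320,180:400],(400,400));b=cv2.resize(c["image"][120:260,190:330],(400,400),interpolation=cv2.INTER_CUBIC)
cv2.imwrite("pics/w2.png",np.hstack([a,b]))
for p,n in((c,"side"),(t,"top"),(w,"w")):
    for r in bot.pinpoint(p,"drawer_handle")[:1]:print(n,r["confidence"],r["centre"],atz(p,r["centre"],.1) if n!="w" else "")
E
```

```text
5.7 [0.5872 0.1083 0.0952] [-0.2621  0.3631  0.2314] 0.005398864903569685
side 0.63 [259.5, 204.0] [0.6246 0.1295 0.1   ]
top 0.59 [167.9, 290.7] [0.433  0.4009 0.1   ]
```

View pics/w2.png

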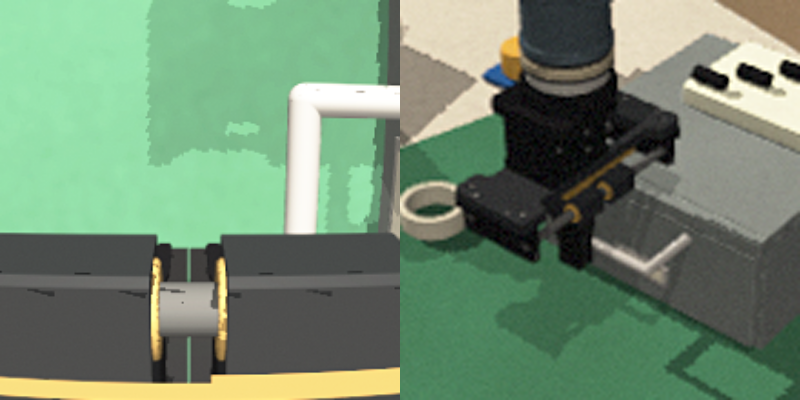

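The wrist crop shows the bar's free end, unmoved, at full-image column about 347. The shut fingers are at about 283, in front of it. I'll compute where the bar is relative to the tool.

```bash
cat >> h.py <<'E'
def fray(p,px):
    u=np.array([px[0]-p["cx"],px[1]-p["cy"]]);r=np.hypot(*u);th=r/p["fx"]
    d=np.r_[np.sin(th)*u/r,np.cos(th)];Rc=np.array(p["R"]);return -Rc.T@np.array(p["t"]),Rc.T@d
def watz(p,px,z):
    c,d=fray(p,px);return c+d*(z-c[2])/d[2]
def tool(X):
    s=bot.read_state();return np.array(s["tcp_rot"]).T@(X-np.array(s["position"]))*1e3
E
python3 - <<'E'
from h import *
w=bot.capture("wrist");print(w["fx"],w["cx"],w["cy"])
for px in ((347,152),(347,220)):
    for z in(.08,.1,.12): X=watz(w,px,z);print(px,z,X,tool(X))
for z in (.08,.1,.12): print(tool(watz(w,(283,250),z)))
s=bot.read_state();print(s["position"],s["opening"])
E
```

```text
325.19226210127806 283.37217181937405 207.16842237686208
(347, 152) 0.08 [0.6117 0.1693 0.08  ] [52.6695 37.9885 15.4023]
(347, 152) 0.1 [0.6075 0.1697 0.1   ] [54.105  34.0324 -4.6015]
(347, 152) 0.12 [0.6033 0.17   0.12  ] [ 55.5405  30.0763 -24.6053]
(347, 220) 0.08 [0.6243 0.1293 0.08  ] [10.766  39.6224 15.413 ]
(347, 220) 0.1 [0.6188 0.1338 0.1   ] [16.5932 35.4951 -4.5919]
(347, 220) 0.12 [0.6132 0.1384 0.12  ] [ 22.4203  31.3677 -24.5968]
[-8.7754 -0.0146 15.3826]
[-0.9002  0.0121 -4.6191]
[  6.9749   0.0389 -24.6208]
[0.5888 0.1085 0.0954] 0.004521244416568172
```

```bash
python3 - <<'E'
from h import *
print(bot.tips_ahead)
s=bot.read_state();p=np.array(s["position"]);R=np.array(s["tcp_rot"])
c=bot.capture("side");t=bot.capture("top")
im=c["image"].copy()
im=cv2.resize(im[140:260,210:330],(600,600),interpolation=cv2.INTER_CUBIC)
def dot(X,col):
    q=(proj(c,X)-[210,140]+.5)*5; cv2.circle(im,tuple(q.astype(int)),4,col,-1)
dot(p,(0,255,255)); dot(p+R@[0,0,.014],(0,0,255)); dot(p+R@[0,0,-.005],(255,0,0))
b=np.array([.6188,.1191,.1]); x=R[:,0]
for k in(-.05,0,.05): dot(b+k*x,(255,0,255))
cv2.imwrite("pics/s3.png",im)
E
```

```text
0.014
```

View pics/s3.png

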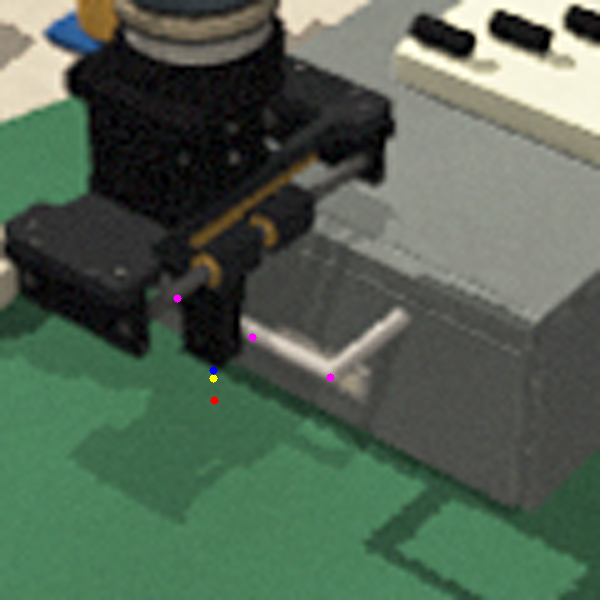

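The side view shows the bar roughly where I measured it. The real fingertips, at zoom (212,362), are well above the point the nominal geometry predicts (red, (214,400)), by about 20 mm. That explains why the fingers passed over the bar without contact. I'll find the true tip height by touching the empty mat in front of the cabinet with the fingers shut.

Emit:
play_rows(moves=[[[0, -25, 0, 0, 0, 0], [0, -35, 0, 0, 0, 0], [0, -30, 10, 0, 0, 0], [0, 0, 20, 0, 0, 0], [0, 0, 20, 0, 0, 0]]])

```text
time_s: 6.65
position: [0.5012, 0.0848, 0.0453]
tcp_rot: [[-0.262, 0.965, 0.001], [0.965, 0.262, -0.0], [-0.0, 0.001, -1.0]]
force: [0.1, 0.1, 0.1]
opening: 0.005
grasp_force: 0.0
```

Emit:
play_rows(moves=[[[0, 0, 12, 0, 0, 0], [0, 0, 8, 0, 0, 0], [0, 0, 4, 0, 0, 0], [0, 0, 0, 0, 0, 0], [0, 0, 0, 0, 0, 0]]])

```text
time_s: 7.15
position: [0.5019, 0.085, 0.0216]
tcp_rot: [[-0.262, 0.965, 0.001], [0.965, 0.262, -0.0], [-0.0, 0.001, -1.0]]
force: [-0.4, 0.4, -0.9]
opening: 0.003
grasp_force: 0.0
```

```bash
python3 - <<'E'
from h import *
s=bot.read_state();p=np.array(s["position"]);R=np.array(s["tcp_rot"]);print(p,s["force"],s["joint_positions"])
c=bot.capture("side")
im=cv2.resize(c["image"][150:270,160:280],(600,600),interpolation=cv2.INTER_CUBIC)
for k,col in ((.014,(0,0,255)),(-.005,(255,0,0)),(-.01,(0,255,255))):
    q=(proj(c,p+R@[0,0,k])-[160,150]+.5)*5; cv2.circle(im,tuple(q.astype(int)),3,col,-1)
cv2.imwrite("pics/s4.png",im)
E
```

```text
[0.5019 0.085  0.0216] [-0.3929  0.3817 -0.9099] [ -2.9838  39.325  106.7551  -0.0028  33.8697 -18.18  ]
```

View pics/s4.png

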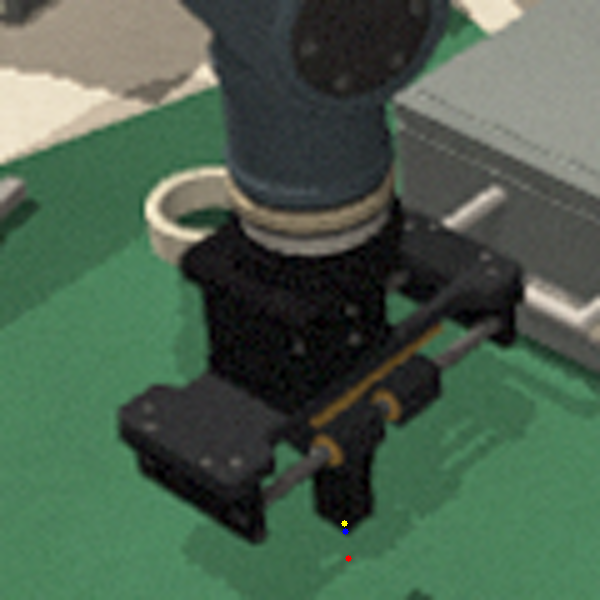

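The fingertip, at zoom (343,528), is again about 20 mm above the nominal tip (red). I'll go on down to touch.

Emit:
play_rows(moves=[[[0, 0, 4, 0, 0, 0], [0, 0, 3, 0, 0, 0], [0, 0, 2, 0, 0, 0], [0, 0, 0, 0, 0, 0]]])

```text
time_s: 7.6
position: [0.5012, 0.085, 0.0119]
tcp_rot: [[-0.262, 0.965, -0.001], [0.965, 0.262, 0.0], [0.0, -0.001, -1.0]]
force: [0.2, -0.4, -0.3]
opening: 0.007
grasp_force: 0.0
```

Emit:
play_rows(moves=[[[0, 0, 2, 0, 0, 0], [0, 0, 2, 0, 0, 0], [0, 0, 0, 0, 0, 0]]])

```text
time_s: 7.9
position: [0.5012, 0.0849, 0.008]
tcp_rot: [[-0.262, 0.965, -0.0], [0.965, 0.262, 0.0], [0.0, -0.0, -1.0]]
force: [0.2, -0.4, 0.5]
opening: 0.004
grasp_force: 0.0
```

Emit:
play_rows(moves=[[[0, 0, 2, 0, 0, 0], [0, 0, 2, 0, 0, 0], [0, 0, 0, 0, 0, 0]]])

```text
time_s: 8.2
position: [0.5012, 0.0849, 0.004]
tcp_rot: [[-0.262, 0.965, -0.001], [0.965, 0.262, 0.0], [0.0, -0.0, -1.0]]
force: [-0.1, -0.4, 0.1]
opening: 0.003
grasp_force: 0.0
```

The nominal tips would now be 10 mm inside the table with no contact, so the offset is confirmed.

Emit:
play_rows(moves=[[[0, 0, 2, 0, 0, 0], [0, 0, 2, 0, 0, 0], [0, 0, 0, 0, 0, 0]]])

```text
time_s: 8.5
position: [0.5012, 0.0849, -0.0]
tcp_rot: [[-0.262, 0.965, -0.0], [0.965, 0.262, 0.0], [0.0, -0.0, -1.0]]
force: [0.7, -0.4, 0.4]
opening: 0.001
grasp_force: 0.0
```

Emit:
play_rows(moves=[[[0, 0, 1, 0, 0, 0], [0, 0, 1, 0, 0, 0], [0, 0, 1, 0, 0, 0]]])

```text
time_s: 8.8
position: [0.5015, 0.0849, -0.0028]
tcp_rot: [[-0.262, 0.965, 0.0], [0.965, 0.262, -0.0], [-0.0, 0.0, -1.0]]
force: [0.4, -0.8, -0.4]
opening: 0.006
grasp_force: 0.0
```

Emit:
play_rows(moves=[[[0, 0, 1, 0, 0, 0], [0, 0, 1, 0, 0, 0], [0, 0, 1, 0, 0, 0]]])

```text
time_s: 9.1
position: [0.5014, 0.085, -0.0058]
tcp_rot: [[-0.262, 0.965, 0.0], [0.965, 0.262, -0.0], [-0.0, 0.0, -1.0]]
force: [-0.3, 0.6, 0.5]
opening: 0.006
grasp_force: 0.0
```

Emit:
play_rows(moves=[[[0, 0, 1, 0, 0, 0], [0, 0, 1, 0, 0, 0], [0, 0, 1, 0, 0, 0]]])

```text
time_s: 9.4
position: [0.5014, 0.0849, -0.0088]
tcp_rot: [[-0.262, 0.965, 0.0], [0.965, 0.262, -0.0], [-0.0, 0.0, -1.0]]
force: [-0.1, -1.1, 0.4]
opening: 0.002
grasp_force: 0.0
```

Emit:
play_rows(moves=[[[0, 0, 1, 0, 0, 0], [0, 0, 1, 0, 0, 0], [0, 0, 1, 0, 0, 0]]])

```text
time_s: 9.7
position: [0.5014, 0.0849, -0.0118]
tcp_rot: [[-0.262, 0.965, 0.0], [0.965, 0.262, -0.0], [-0.0, 0.0, -1.0]]
force: [0.1, -0.2, 0.1]
opening: 0.005
grasp_force: 0.0
```

Emit:
play_rows(moves=[[[0, 0, 1, 0, 0, 0], [0, 0, 1, 0, 0, 0]]])

```text
time_s: 9.9
position: [0.5014, 0.085, -0.013]
tcp_rot: [[-0.262, 0.965, 0.0], [0.965, 0.262, -0.0], [-0.0, 0.0, -1.0]]
force: [-2.6, 0.2, 18.4]
opening: 0.004
grasp_force: 8.8
```

Contact comes at TCP reading z ≈ -0.0125, so the tips are really 26.5 mm higher than the readings imply. A bar at height 0.100 therefore needs a TCP reading of about 0.0685, and the lid bar at 0.097 needs about 0.0655. I'll rise, go back over the bar and descend properly.

Emit:
play_rows(moves=[[[0, 0, -10, 0, 0, 0], [0, 0, -25, 0, 0, 0], [0, 0, -35, 0, 0, 0], [0, 0, -35, 0, 0, 0], [0, 0, -24, 0, 0, 0]]], fingers=0)

```text
time_s: 10.4
position: [0.502, 0.085, 0.1177]
tcp_rot: [[-0.262, 0.965, 0.003], [0.965, 0.262, -0.0], [-0.001, 0.003, -1.0]]
force: [1.1, 0.1, -0.7]
opening: 0.376
grasp_force: 0.0
```

Emit:
play_rows(moves=[[[0, 25, 0, 0, 0, 0], [0, 35, 0, 0, 0, 0], [0, 35, 0, 0, 0, 0], [0, 20, 0, 0, 0, 0], [0, 9, 0, 0, 0, 0]]])

```text
time_s: 10.9
position: [0.6231, 0.1179, 0.1156]
tcp_rot: [[-0.262, 0.965, 0.002], [0.965, 0.262, 0.0], [-0.0, 0.002, -1.0]]
force: [0.1, -0.1, 0.0]
opening: 0.496
grasp_force: 0.0
```

Emit:
play_rows(moves=[[[0, 0, 0, 0, 0, 0], [0, 0, 10, 0, 0, 0], [0, 0, 10, 0, 0, 0], [0, 0, 10, 0, 0, 0], [0, 0, 10, 0, 0, 0]]])

```text
time_s: 11.4
position: [0.62, 0.1172, 0.074]
tcp_rot: [[-0.262, 0.965, -0.002], [0.965, 0.262, -0.0], [0.0, -0.002, -1.0]]
force: [-0.2, -0.1, 0.4]
opening: 0.502
grasp_force: 0.0
```

Emit:
play_rows(moves=[[[0, 0, 4, 0, 0, 0], [0, 0, 3, 0, 0, 0], [0, 0, 0, 0, 0, 0]]])

```text
time_s: 11.7
position: [0.6209, 0.1174, 0.0678]
tcp_rot: [[-0.262, 0.965, -0.001], [0.965, 0.262, 0.0], [0.0, -0.001, -1.0]]
force: [-0.0, 1.5, 0.4]
opening: 0.501
grasp_force: 0.0
```

Emit:
play_rows(moves=[[[0, 0, 0, 0, 0, 0], [0, 0, 0, 0, 0, 0], [0, 0, 0, 0, 0, 0], [0, 0, 0, 0, 0, 0], [0, 0, 0, 0, 0, 0]]], fingers=-1)

```text
time_s: 12.2
position: [0.621, 0.1174, 0.0684]
tcp_rot: [[-0.262, 0.965, -0.0], [0.965, 0.262, -0.0], [-0.0, -0.0, -1.0]]
force: [-4.6, -1.4, 1.8]
opening: 0.131
grasp_force: 3.8
```

Emit:
play_rows(moves=[[[0, 0, 0, 0, 0, 0], [0, 0, 0, 0, 0, 0], [0, 0, 0, 0, 0, 0]]])

```text
time_s: 12.5
position: [0.6201, 0.1172, 0.0683]
tcp_rot: [[-0.262, 0.965, -0.002], [0.965, 0.262, -0.0], [0.0, -0.002, -1.0]]
force: [-4.2, -1.2, 3.9]
opening: 0.103
grasp_force: 30.0
```

The bar is gripped (30 N). Now I'll pull the drawer out.

Emit:
play_rows(moves=[[[0, -5, 0, 0, 0, 0], [0, -10, 0, 0, 0, 0], [0, -15, 0, 0, 0, 0], [0, -15, 0, 0, 0, 0], [0, -15, 0, 0, 0, 0]]])

```text
time_s: 13.0
position: [0.5637, 0.1017, 0.0684]
tcp_rot: [[-0.262, 0.965, 0.003], [0.965, 0.262, 0.0], [-0.001, 0.003, -1.0]]
force: [3.2, 1.6, -1.9]
opening: 0.104
grasp_force: 30.0
```

Emit:
play_rows(moves=[[[0, -15, 0, 0, 0, 0], [0, -15, 0, 0, 0, 0], [0, -15, 0, 0, 0, 0], [0, -15, 0, 0, 0, 0], [0, -10, 0, 0, 0, 0]]])

```text
time_s: 13.5
position: [0.4952, 0.0829, 0.0684]
tcp_rot: [[-0.262, 0.965, 0.001], [0.965, 0.262, -0.0], [-0.001, 0.001, -1.0]]
force: [2.5, 0.0, -3.9]
opening: 0.1
grasp_force: 30.0
```

Emit:
play_rows(moves=[[[0, -10, 0, 0, 0, 0], [0, -6, 0, 0, 0, 0], [0, -4, 0, 0, 0, 0], [0, -3, 0, 0, 0, 0], [0, 0, 0, 0, 0, 0]]])

```text
time_s: 14.0
position: [0.4732, 0.077, 0.0683]
tcp_rot: [[-0.262, 0.965, -0.0], [0.965, 0.262, -0.001], [-0.0, -0.001, -1.0]]
force: [0.8, -2.3, 0.1]
opening: 0.101
grasp_force: 30.0
```

Emit:
play_rows(moves=[[[0, -2, 0, 0, 0, 0], [0, -1, 0, 0, 0, 0], [0, 0, 0, 0, 0, 0]]])

```text
time_s: 14.3
position: [0.4709, 0.0764, 0.0683]
tcp_rot: [[-0.262, 0.965, 0.001], [0.965, 0.262, -0.0], [-0.001, 0.001, -1.0]]
force: [2.0, -2.9, -1.0]
opening: 0.101
grasp_force: 30.0
```

Emit:
play_rows(moves=[[[0, -1, 0, 0, 0, 0], [0, -1, 0, 0, 0, 0], [0, 0, 0, 0, 0, 0]]])

```text
time_s: 14.6
position: [0.4707, 0.0763, 0.0684]
tcp_rot: [[-0.261, 0.965, 0.004], [0.965, 0.261, 0.0], [-0.001, 0.004, -1.0]]
force: [6.4, -0.7, -4.7]
opening: 0.102
grasp_force: 30.0
```

Emit:
play_rows(moves=[[[0, -1, 0, 0, 0, 0], [0, -1, 0, 0, 0, 0], [0, 0, 0, 0, 0, 0]]])

```text
time_s: 14.9
position: [0.4708, 0.0762, 0.0684]
tcp_rot: [[-0.26, 0.965, 0.008], [0.965, 0.26, 0.001], [-0.001, 0.009, -1.0]]
force: [9.5, 3.0, -7.4]
opening: 0.104
grasp_force: 30.0
```

The drawer is at its stop: the force rises and the position no longer changes. I'll relax the pull, release, rise and go over the lid handle (+145 y, +40 x in tool axes).

Emit:
play_rows(moves=[[[0, 3, 0, 0, 0, 0], [0, 0, 0, 0, 0, 0]]])

```text
time_s: 15.1
position: [0.4707, 0.0763, 0.0683]
tcp_rot: [[-0.262, 0.965, 0.002], [0.965, 0.262, -0.0], [-0.001, 0.002, -1.0]]
force: [4.5, -2.2, -2.2]
opening: 0.103
grasp_force: 30.0
```

Emit:
play_rows(moves=[[[0, 0, 0, 0, 0, 0], [0, 0, 0, 0, 0, 0], [0, 0, 0, 0, 0, 0], [0, 0, 0, 0, 0, 0], [0, 0, -3, 0, 0, 0]]], fingers=0)

```text
time_s: 15.6
position: [0.4684, 0.0765, 0.071]
tcp_rot: [[-0.262, 0.965, -0.002], [0.965, 0.262, 0.0], [0.001, -0.002, -1.0]]
force: [0.1, -0.4, -0.3]
opening: 0.453
grasp_force: 0.0
```

Emit:
play_rows(moves=[[[0, 0, -15, 0, 0, 0], [0, 0, -30, 0, 0, 0], [0, 0, -35, 0, 0, 0], [0, 0, -15, 0, 0, 0], [5, 20, 0, 0, 0, 0]]])

```text
time_s: 16.1
position: [0.4865, 0.0861, 0.1688]
tcp_rot: [[-0.261, 0.965, 0.001], [0.965, 0.261, -0.0], [-0.001, 0.001, -1.0]]
force: [0.5, 0.0, -0.6]
opening: 0.5
grasp_force: 0.0
```

Emit:
play_rows(moves=[[[10, 40, 0, 0, 0, 0], [10, 40, 0, 0, 0, 0], [10, 30, 0, 0, 0, 0], [5, 15, 0, 0, 0, 0], [0, 0, 0, 0, 0, 0]]])

```text
time_s: 16.6
position: [0.6004, 0.154, 0.1661]
tcp_rot: [[-0.263, 0.965, 0.001], [0.965, 0.263, 0.0], [0.0, 0.001, -1.0]]
force: [-0.5, -0.7, -1.1]
opening: 0.503
grasp_force: 0.0
```

```bash
python3 - <<'E'
from h import *
s=bot.read_state();print(s["time_s"],s["position"],s["tcp_rot"],s["force"],s["opening"])
w=bot.capture("wrist");t=bot.capture("top");c=bot.capture("side")
for n,z in (("lid_handle",.097),("drawer_handle",.1)):
    for r in bot.pinpoint(w,n)[:2]: print("w",n,r["confidence"],r["centre"],tool(watz(w,r["centre"],z-.0265)),tool(watz(w,r["centre"],z)))
    for p in(t,c):
        for r in bot.pinpoint(p,n)[:1]: X=atz(p,r["centre"],z);print(n,r["confidence"],X,tool(X))
cv2.imwrite("pics/w5.png",w["image"])
E
```

```text
16.6 [0.6004 0.154  0.1661] [[-0.2633  0.9647  0.0012]
 [ 0.9647  0.2633  0.0004]
 [ 0.      0.0013 -1.    ]] [-0.5445 -0.6709 -1.1248] 0.5032380710100129
w lid_handle 0.82 [282.0, 210.1] [-2.7029  2.8478 95.5083] [ 4.1362  2.8588 69.0099]
lid_handle 0.55 [0.6044 0.161  0.097 ] [ 6.6946  8.6849 69.3074]
drawer_handle 0.93 [0.4775 0.0679 0.1   ] [ -49.9945 -138.7319   66.5189]
drawer_handle 0.77 [0.4753 0.0791 0.1   ] [ -38.5912 -138.1911   66.5035]
```

View pics/w5.png

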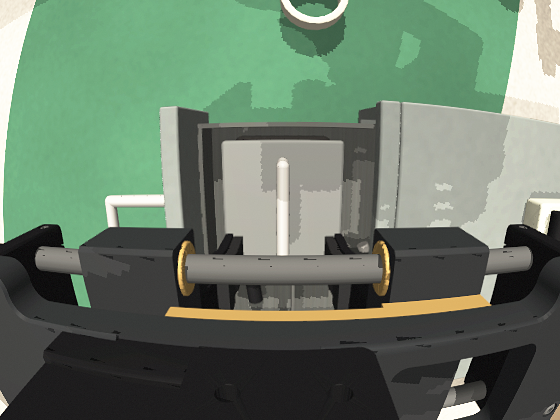

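The wrist view shows the drawer open and the lid bar upright at column about 282, centred between the fingers. The drawer front is at columns 162–208 and the box walls are clear of the fingers. I'll descend.

Emit:
play_rows(moves=[[[0, 1, 20, 0, 0, 0], [0, 0, 25, 0, 0, 0], [0, 0, 20, 0, 0, 0], [0, 0, 12, 0, 0, 0], [0, 0, 10, 0, 0, 0]]])

```text
time_s: 17.55
position: [0.5998, 0.153, 0.0785]
tcp_rot: [[-0.262, 0.965, -0.0], [0.965, 0.262, -0.0], [0.0, -0.0, -1.0]]
force: [-0.7, 1.1, -0.1]
opening: 0.498
grasp_force: 0.0
```

Emit:
play_rows(moves=[[[0, 0, 6, 0, 0, 0], [0, 0, 4, 0, 0, 0], [0, 0, 0, 0, 0, 0]]])

```text
time_s: 17.85
position: [0.6001, 0.1532, 0.0692]
tcp_rot: [[-0.262, 0.965, 0.0], [0.965, 0.262, 0.0], [-0.0, 0.0, -1.0]]
force: [0.4, 0.1, 0.1]
opening: 0.502
grasp_force: 0.0
```

Emit:
play_rows(moves=[[[0, 0, 3, 0, 0, 0], [0, 0, 0, 0, 0, 0], [0, 0, 0, 0, 0, 0]]])

```text
time_s: 18.15
position: [0.6002, 0.1532, 0.0666]
tcp_rot: [[-0.262, 0.965, 0.001], [0.965, 0.262, 0.0], [-0.0, 0.001, -1.0]]
force: [0.8, 0.1, 1.0]
opening: 0.496
grasp_force: 0.0
```

Emit:
play_rows(moves=[[[0, 0, 0, 0, 0, 0], [0, 0, 0, 0, 0, 0], [0, 0, 0, 0, 0, 0], [0, 0, 0, 0, 0, 0], [0, 0, 0, 0, 0, 0]]], fingers=-1)

```text
time_s: 18.65
position: [0.6, 0.1531, 0.0663]
tcp_rot: [[-0.262, 0.965, 0.0], [0.965, 0.262, -0.0], [-0.0, 0.0, -1.0]]
force: [-0.2, -0.2, -0.7]
opening: 0.128
grasp_force: 0.0
```

Emit:
play_rows(moves=[[[0, 0, 0, 0, 0, 0], [0, 0, 0, 0, 0, 0], [0, 0, 0, 0, 0, 0], [0, 0, 0, 0, 0, 0]]])

```text
time_s: 19.05
position: [0.6, 0.1532, 0.0663]
tcp_rot: [[-0.262, 0.965, -0.0], [0.965, 0.262, 0.0], [0.0, -0.0, -1.0]]
force: [0.4, 0.2, -0.2]
opening: 0.102
grasp_force: 30.0
```

The lid bar is gripped, centred and without side force. I'll lift it slowly.

Emit:
play_rows(moves=[[[0, 0, -1, 0, 0, 0], [0, 0, -1, 0, 0, 0], [0, 0, -1, 0, 0, 0], [0, 0, -1, 0, 0, 0], [0, 0, -1, 0, 0, 0]]])

```text
time_s: 19.55
position: [0.5989, 0.1531, 0.0706]
tcp_rot: [[-0.262, 0.965, -0.003], [0.965, 0.262, -0.0], [0.0, -0.003, -1.0]]
force: [0.8, 0.2, -9.0]
opening: 0.105
grasp_force: 30.0
```

Emit:
play_rows(moves=[[[0, 0, -2, 0, 0, 0], [0, 0, -2, 0, 0, 0], [0, 0, -2, 0, 0, 0], [0, 0, -2, 0, 0, 0], [0, 0, -2, 0, 0, 0]]])

```text
time_s: 20.05
position: [0.601, 0.1532, 0.0825]
tcp_rot: [[-0.262, 0.965, 0.003], [0.965, 0.262, 0.0], [-0.001, 0.003, -1.0]]
force: [0.3, -0.8, -2.5]
opening: 0.1
grasp_force: 30.0
```

Emit:
play_rows(moves=[[[0, 0, -3, 0, 0, 0], [0, 0, -3, 0, 0, 0], [0, 0, -3, 0, 0, 0], [0, 0, -3, 0, 0, 0], [0, 0, -3, 0, 0, 0]]])

```text
time_s: 20.55
position: [0.6, 0.1532, 0.0965]
tcp_rot: [[-0.262, 0.965, 0.0], [0.965, 0.262, -0.0], [-0.0, 0.0, -1.0]]
force: [-0.0, 0.2, -2.2]
opening: 0.104
grasp_force: 30.0
```

Emit:
play_rows(moves=[[[0, 0, 0, 0, 0, 0], [0, 0, 0, 0, 0, 0], [0, 0, 0, 0, 0, 0], [0, 0, 0, 0, 0, 0], [0, 0, 0, 0, 0, 0]]])

```text
time_s: 21.05
position: [0.5999, 0.1532, 0.0961]
tcp_rot: [[-0.262, 0.965, -0.0], [0.965, 0.262, -0.0], [0.0, -0.0, -1.0]]
force: [-0.1, 0.1, -2.5]
opening: 0.101
grasp_force: 30.0
```

```bash
python3 - <<'E'
from h import *
s=bot.read_state();print(s["time_s"],s["position"],s["force"],s["opening"],s["grasp_force"])
w=bot.capture("wrist");t=bot.capture("top");c=bot.capture("side")
for p in(t,c):
    for n,z in (("drawer_handle",.1),("lid_handle",.127),("box_mouth",.063)):
        for r in bot.pinpoint(p,n)[:1]: X=atz(p,r["centre"],z);print(n,r["confidence"],X,tool(X))
a=cv2.resize(w["image"][90:300,150:430],(400,300));b=cv2.resize(c["image"][130:250,170:330],(400,300),interpolation=cv2.INTER_CUBIC)
cv2.imwrite("pics/f6.png",np.hstack([a,b]))
E
```

```text
21.05 [0.5999 0.1532 0.0961] [-0.0891  0.1457 -2.5153] 0.1009236895725581 29.999306201934814
drawer_handle 0.72 [0.5669 0.3513 0.1   ] [199.9167  20.0603  -3.8054]
drawer_handle 0.76 [0.4752 0.0816 0.1   ] [ -36.3027 -139.1942   -3.7532]
lid_handle 0.66 [0.5976 0.1582 0.127 ] [  5.434   -0.938  -30.7577]
box_mouth 0.79 [0.5951 0.1593 0.063 ] [ 7.2085 -3.1047 33.2474]
```

View pics/f6.png

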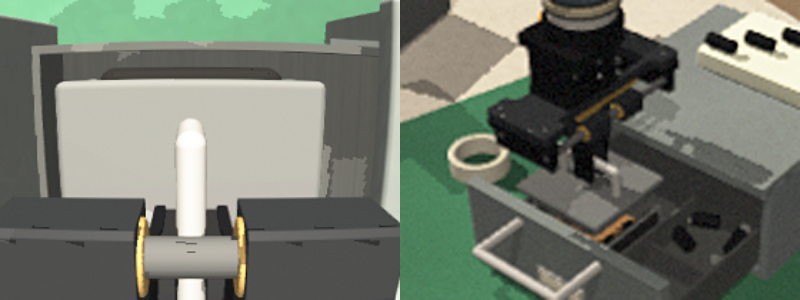

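The side crop shows the lid level above the open box with a clear gap, and the drawer fully out. The measured load is 2.5 N, just the lid's weight, so nothing else touches it.

```bash
python3 -c "
from rig import bot
print(bot.hand_in())"
```

```text
the job is handed in; nothing more can be done
None
```

I pulled the drawer out to its stop and handed the job in with the gripper holding the lid level, about 3 cm over its box. The last force reading was 2.5 N, just the lid's weight; hand-in returned no verdict.

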